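# Close the gun washer's sloping hatch evenly with its four clamp screws

### The job

Tighten the four clamp handles on the sloping hatch of the blue gun washer evenly, in crisscross order and in two passes: first turn each one clockwise only until its yellow end points at its blue mark, doing one diagonal pair and then the other, and when all four are there, go round again diagonal by diagonal and turn each fully home to the stop at its red mark. You may begin with either diagonal. Leave the tin and the cup beside the washer where they stand.

Things in the scene. Friction and masses are not known exactly. Their poses are not given: they have to be found in the camera images.
- hatch_centre (a point): Centre of the outer face of the aluminium hatch, 206 mm up the slope x 230 mm wide, on the blue gun washer (fixed, 250 mm wide, 138 mm tall, front sloping 24 degrees). x up the slope, away from the robot; y left along the hatch; z square out of it (up, leaning to the robot): turn the clamps with the tool along -z. Clamps at x +-55, y +-70 mm. A round window rises 5 mm in the middle.
- clamp_upper_left_grip (a point): Middle of the upper left clamp's T-handle (seen from the robot): a black bar 66 mm long, 16 wide, 30 tall, one end yellow. The point is half-way up the bar on the screw axis, 35 mm out from the hatch face (bar from 20 to 50 mm out, on a stem 20 mm across). x along the bar to the yellow end, y across it, z along the screw axis out of the hatch.
- clamp_upper_left (a joint): Turn of the upper left clamp, rad; grows clockwise (looking onto the hatch); stays where left; takes 0.1 N m. Starts loose, 0 to 0.3, yellow end left of the blue mark. At 0.75 the yellow end points straight up the slope at the blue mark: half tight. At 1.5, 43 degrees further, it points at the red mark and meets a hard stop: tight.
- clamp_upper_right_grip (a point): Middle of the upper right clamp's T-handle (seen from the robot): a black bar 66 mm long, 16 wide, 30 tall, one end yellow. The point is half-way up the bar on the screw axis, 35 mm out from the hatch face (bar from 20 to 50 mm out, on a stem 20 mm across). x along the bar to the yellow end, y across it, z along the screw axis out of the hatch.
- clamp_upper_right (a joint): Turn of the upper right clamp, rad; grows clockwise (looking onto the hatch); stays where left; takes 0.1 N m. Starts loose, 0 to 0.3, yellow end left of the blue mark. At 0.75 the yellow end points straight up the slope at the blue mark: half tight. At 1.5, 43 degrees further, it points at the red mark and meets a hard stop: tight.
- clamp_lower_left_grip (a point): Middle of the lower left clamp's T-handle (seen from the robot): a black bar 66 mm long, 16 wide, 30 tall, one end yellow. The point is half-way up the bar on the screw axis, 35 mm out from the hatch face (bar from 20 to 50 mm out, on a stem 20 mm across). x along the bar to the yellow end, y across it, z along the screw axis out of the hatch.
- clamp_lower_left (a joint): Turn of the lower left clamp, rad; grows clockwise (looking onto the hatch); stays where left; takes 0.1 N m. Starts loose, 0 to 0.3, yellow end left of the blue mark. At 0.75 the yellow end points straight up the slope at the blue mark: half tight. At 1.5, 43 degrees further, it points at the red mark and meets a hard stop: tight.
- clamp_lower_right_grip (a point): Middle of the lower right clamp's T-handle (seen from the robot): a black bar 66 mm long, 16 wide, 30 tall, one end yellow. The point is half-way up the bar on the screw axis, 35 mm out from the hatch face (bar from 20 to 50 mm out, on a stem 20 mm across). x along the bar to the yellow end, y across it, z along the screw axis out of the hatch.
- clamp_lower_right (a joint): Turn of the lower right clamp, rad; grows clockwise (looking onto the hatch); stays where left; takes 0.1 N m. Starts loose, 0 to 0.3, yellow end left of the blue mark. At 0.75 the yellow end points straight up the slope at the blue mark: half tight. At 1.5, 43 degrees further, it points at the red mark and meets a hard stop: tight.
- sample_tin_0: Bystander, loose: closed tin to the right of the washer, 67 mm across, 73 mm tall; origin at the centre of its underside.
- mixing_cup_1: Bystander, loose: small clear mixing cup with pink paint to the left of the washer, 75 mm across, 86 mm tall; origin at the centre of its underside.

How it is judged:
By the outcome, as a careful person would: the job done as asked, in the order asked, and still so for the second after the job is handed in, with the robot touching nothing.
It also fails if it takes over 72 s, if anything falls off the work surface, if the arm or the gripper's body presses on something with over 40 N, if the wrist force passes 120 N, or if a joint passes its speed limit or range.

### The arm

A 6-joint arm with a two-finger parallel gripper is mounted at the origin on a cart in front of the work surface, level with it; the furniture and walls round the work are solid. World frame = base frame: x ahead of the robot, y to its left, z up, the work surface at z = 0. Lengths are in m, angles in rad, forces in N, time in s.
With the tool pointing down it reaches from about 0.25 to 0.775 m from the base axis. Payload 4 kg.
Tool frame: the origin (TCP) lies at the very end of the fingers, on their centre line; the grasp point (between the pads) lies 19 mm behind it; z points along the fingers, y is the line along which they close (so a half turn about z gives the same grasp; the last joint's range is limited). The gripper opens to 94 mm and grips with 3 to 60 N. Pads are 16 mm wide; open, the fingers measure 119 mm over their backs; the gripper's body (75 mm by 177 mm) begins 78 mm behind the grasp point.
Start: joints at [-1.431, 0.087, 1.371, -0, 1.684, -0.103], TCP at [0.132, -0.534, 0.206] pointing down, gripper open.
Joint ranges: [-3.1, 3.1], [-0.76, 2.03], [0.27, 2.55], [-1.08, 4.22], [0.17, 2.65], [-2.57, 2.57]. Speed limits (rad/s): [2.79, 2.79, 3.14, 3.14, 3.14, 3.14].

### API

Orientations are given as a unit quaternion [x, y, z, w].
In Python, from plant import state, get_image, finish_job, recognise, cut_out gives the robot as it stands. The module is installed in compiled form; this text tells all that it offers.
- The arm moves only by the tool send_rows, never from a script. Its argument "steps" is a list of rows, each a list of 3 entries, a list of its own where there are three numbers: the turn, a rotation vector about the tool's x, y, z in rad, then the shift along the tool's x, y, z in cm, then the closure in counts, from 0 (fully open) to 255 (shut). A call has 1 to 12 rows; each row shifts and turns the commanded pose from where the row before left it, along the tool's axes as they then stand; what a row does not reach is not made up. A row lasts 1/10 s, in which the tool goes at most 50 mm and 8.59 degrees, less where a joint would pass 70% of its speed; a pose out of reach is approached as far as the arm can. A call is refused whole if a number of a shift passes 5 or a number of a turn 0.15, either way. A call with a gripper value outside its range is refused whole. The fingers move at their own pace and stop on an object; "newtons" is the grip in N (left out, the last holds). Time passes only in rows, so rows that do not move let the fingers close. It gives the time, the measured TCP pose, the force, the opening and the grip force at its end, in the units of the state.
- state(): the state, without advancing time (a new reading comes with each control period).
- get_image(name): name is "scene" or "side" or "wrist"; returns a dict with "color" (480x640x3 uint8, red, green, blue), "vfov" (degrees; the focal length in pixels is half the picture's height over the tangent of half this angle, whatever the lens; pixels are square), "cx", "cy" (the principal point, pixels), "world_to_cam" (4x4, takes a point from world to camera coordinates). Camera axes: x right, y down, z forward; pixel columns grow to the right and rows downward; lengths in m; the calibration is good to about 2 mm. A picture is of the moment at which its call begins. There is no depth.
- finish_job(): hands the job in; it is judged then, once.
Trained networks look in a picture, given as the dict that the camera call returned (one of the last four; its "shot" number tells which), for a name from the list of things; names that differ only in an ending like _2 or _b are one class to them, and where a whole thing is asked for, a point or a joint stands for the part that bears it (a point fixed in the world has none). Each returns a list of dicts, best first, with "conf" (0 to 1); they miss things now and then, are a little off and sometimes report something else, mostly with a low value. They report only what shows in the picture. A call takes as long as a camera call.
- recognise(picture, target): "location" ([x, y, z] in m, in world coordinates, good to about 4 mm: the middle of the surface that is visible of it).
- cut_out(picture, target): "mask" (480x640 bool, what is visible of it).
The state is a dict: "clock": time; "qpos": joint angles; "joint_velocities": joint speeds; "tau": joint torques, N m; "tcp_pos": TCP position; "ee_rot": TCP orientation; "wrist_force": force on the tool from outside, world axes, zero at the start; "ft_torque": the same for the moment, N m; "finger_gap": finger opening in m; "grip_force": force on a finger pad.
Only numpy, scipy, OpenCV 4.12 (cv2) and the standard library are available. Lean on these libraries where they do the work, as an engineer would, in place of code of your own. Each camera call takes 0.05 s, during which the arm holds its last target. There are 200 camera calls.

## Working session

There is one attempt and no reset: what is moved stays moved. The work goes in short steps, Python scripts to look and compute and a tool call to move; the robot and the scene stay as the last step left them, time stands still between calls to the robot, and variables do not carry over. Pictures are saved under pics/ and viewed, at most 10 in all, crops included, and the job is handed in when it is done.

Besides the shell and the picture viewer there is one more tool, called after ">>>" as name([rows], argument=value, ...), one row to a line, values as JSON. send_rows: Moves the arm, as the interface text tells. Its arguments: {"type":"object","properties":{"steps":{"type":"array","items":{"type":"array"}},"newtons":{"type":"number"}},"required":["steps"]}

```bash
mkdir -p pics
cat > h.py <<'E'
import numpy as np, cv2
from plant import state,get_image,finish_job,recognise,cut_out
from scipy.spatial.transform import Rotation as R
N=["clamp_upper_left","clamp_upper_right","clamp_lower_left","clamp_lower_right"]
def save(p,n): cv2.imwrite(f"pics/{n}.png",cv2.cvtColor(p["color"],cv2.COLOR_RGB2BGR))
def proj(p,X):
    X=np.atleast_2d(X);M=p["world_to_cam"];c=X@M[:3,:3].T+M[:3,3]
    f=240/np.tan(np.radians(p["vfov"])/2)
    return np.c_[p["cx"]+f*c[:,0]/c[:,2],p["cy"]+f*c[:,1]/c[:,2]]
E
python3 - <<'E'
from h import *
s=state();print({k:np.round(v,3) for k,v in s.items()})
a=get_image("scene");b=get_image("side")
cv2.imwrite("pics/a.png",cv2.cvtColor(a["color"],cv2.COLOR_RGB2BGR));save(b,"b")
for p in(a,b):
    print("cam",np.round(-p["world_to_cam"][:3,:3].T@p["world_to_cam"][:3,3],3))
    for n in ["hatch_centre"]+[x+"_grip" for x in N]+["sample_tin_0","mixing_cup_1"]:
        r=recognise(p,n)
        for d in r[:4]: print(n,round(d["conf"],2),np.round(d["location"],3),proj(p,d["location"])[0].round())
E
```

```text
{'clock': np.float64(0.0), 'qpos': array([-1.431,  0.088,  1.372, -0.   ,  1.684, -0.103]), 'joint_velocities': array([-0.001,  0.001,  0.001, -0.002,  0.001, -0.   ]), 'tau': array([-0.0000e+00, -3.4017e+01, -3.0243e+01,  7.2000e-02,  3.3000e-02,
       -0.0000e+00]), 'tcp_pos': array([ 0.132, -0.533,  0.204]), 'ee_rot': array([ 0.993,  0.121, -0.   , -0.001]), 'wrist_force': array([0.156, 0.299, 0.003]), 'ft_torque': array([-0.039,  0.019, -0.001]), 'grip_force': np.float64(0.0), 'finger_gap': np.float64(0.094)}
cam [0.214 0.6   0.511]
hatch_centre 0.82 [0.61  0.009 0.113] [293. 258.]
clamp_upper_left_grip 0.7 [0.647 0.044 0.158] [261. 237.]
clamp_upper_right_grip 0.76 [ 0.66  -0.091  0.155] [300. 207.]
clamp_lower_left_grip 0.84 [0.545 0.032 0.114] [321. 275.]
clamp_lower_right_grip 0.95 [ 0.565 -0.1    0.112] [348. 239.]
sample_tin_0 0.54 [ 0.635 -0.234  0.07 ] [348. 224.]
mixing_cup_1 0.73 [0.537 0.17  0.06 ] [275. 355.]
cam [ 0.571 -0.707  0.687]
hatch_centre 0.63 [ 0.623 -0.065  0.109] [327. 256.]
clamp_upper_left_grip 0.65 [0.651 0.035 0.16 ] [338. 193.]
clamp_upper_right_grip 0.82 [ 0.667 -0.108  0.16 ] [359. 247.]
clamp_upper_right_grip 0.42 [ 0.566 -0.118  0.112] [293. 280.]
clamp_lower_left_grip 0.79 [0.546 0.018 0.112] [278. 226.]
clamp_lower_right_grip 0.78 [ 0.567 -0.12   0.111] [294. 282.]
clamp_lower_right_grip 0.33 [0.541 0.173 0.071] [275. 193.]
sample_tin_0 0.89 [ 0.628 -0.238  0.07 ] [343. 358.]
sample_tin_0 0.44 [ 0.665 -0.107  0.16 ] [358. 247.]
mixing_cup_1 0.78 [0.537 0.174 0.072] [273. 192.]
```

View pics/a.png

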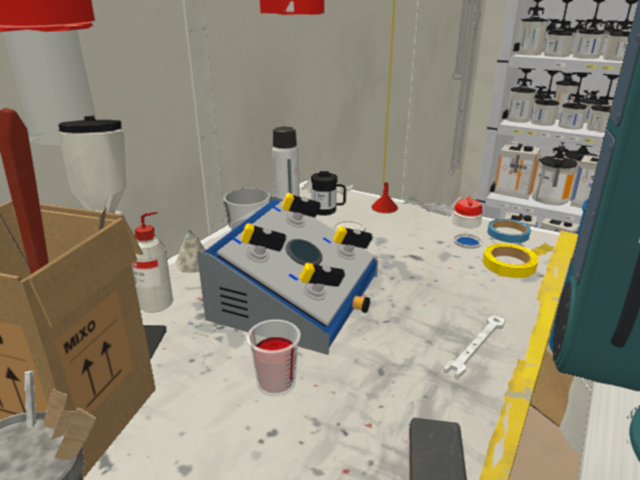

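View pics/b.png

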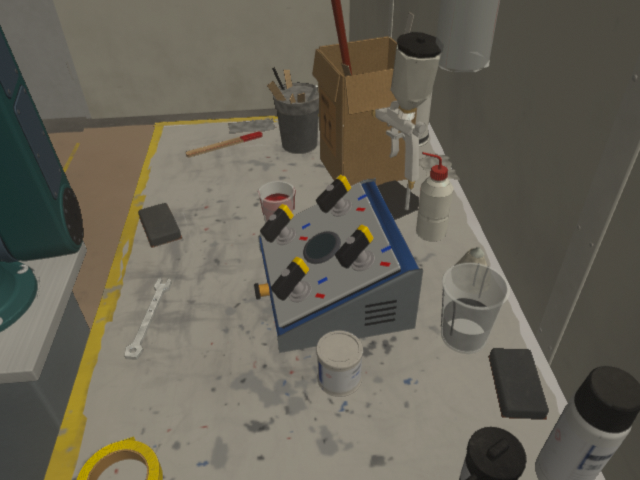

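The scene view shows the washer at about (290,260) with all four handles' yellow ends to the upper left. The side view agrees, with handles at (278,226), (294,282), (338,193) and (359,247), the tin at (340,360) and the cup at (275,195). Washer yaw works out at about 0.13 rad. I'm moving above the hatch for a close look.

>>> send_rows([
  [[0,0,0],[2.7,-1.9,-1.0],100],
  [[0,0,0],[3.8,-2.7,-0.8],100],
  [[0,0,0],[3.8,-2.7,-0.8],100],
  [[0,0,0],[3.8,-2.7,-0.8],100],
  [[0,0,0],[3.8,-2.7,-0.8],100],
  [[0,0,0],[3.8,-2.7,-0.8],100],
  [[0,0,0],[3.8,-2.7,-0.8],100],
  [[0,0,0],[3.8,-2.7,-0.6],100],
  [[0,0,0],[3.8,-2.7,-0.6],100],
  [[0,0,0],[3.8,-2.7,-0.6],100],
  [[0,0,0],[3.8,-2.7,0],100],
  [[0,0,0],[3.8,-2.7,0],100],
])

```text
clock: 2.0
tcp_pos: [0.4893, -0.1185, 0.2821]
ee_rot: [0.993, 0.121, 0.001, 0.0]
wrist_force: [0.6, 0.1, -0.1]
finger_gap: 0.0572
grip_force: 0.0
```

>>> send_rows([
  [[0,0,0.1],[3.8,-2.7,0],100],
  [[0,0.14,0],[3,-3,0],100],
  [[0,0.14,0],[0,0,0],100],
  [[0,0.14,0],[0,0,0],100],
  [[0,0,0],[0,0,0],100],
  [[0,0,0],[0,0,0],100],
])

```text
clock: 2.6
tcp_pos: [0.5435, -0.0511, 0.2818]
ee_rot: [0.976, 0.069, 0.207, -0.015]
wrist_force: [-0.2, -0.6, 0.7]
finger_gap: 0.0568
grip_force: 0.0
```

Run:
```python
from h import *
s=state();print({k:np.round(v,3) for k,v in s.items()})
p=get_image("wrist");save(p,"w1");print(p["vfov"],np.round(p["world_to_cam"],3))
for n in N:
    for d in cut_out(p,n)[:3]:
        ys,xs=np.nonzero(d["mask"]);print(n,round(d["conf"],2),len(xs),xs.mean().round(),ys.mean().round())
```

```text
{'clock': np.float64(2.6), 'qpos': array([-0.314, -0.236,  1.583,  0.182,  1.417,  1.121]), 'joint_velocities': array([ 0.005,  0.038, -0.083,  0.003, -0.006, -0.001]), 'tau': array([-4.0000e-03, -2.2090e+01, -3.0126e+01,  7.3700e-01, -1.4120e+00,
       -7.0000e-03]), 'tcp_pos': array([ 0.543, -0.051,  0.282]), 'ee_rot': array([ 0.976,  0.069,  0.207, -0.015]), 'wrist_force': array([-0.22 , -0.58 ,  0.744]), 'ft_torque': array([-0.022,  0.208,  0.008]), 'grip_force': np.float64(0.0), 'finger_gap': np.float64(0.057)}
66.39476269427703 [[ 0.142 -0.99  -0.    -0.127]
 [-0.98  -0.14  -0.143  0.593]
 [ 0.141  0.02  -0.99   0.397]
 [ 0.     0.     0.     1.   ]]
clamp_upper_right 0.89 1713 389.0 164.0
clamp_lower_left 0.92 1180 237.0 263.0
clamp_lower_right 0.82 693 374.0 261.0
```

View pics/w1.png

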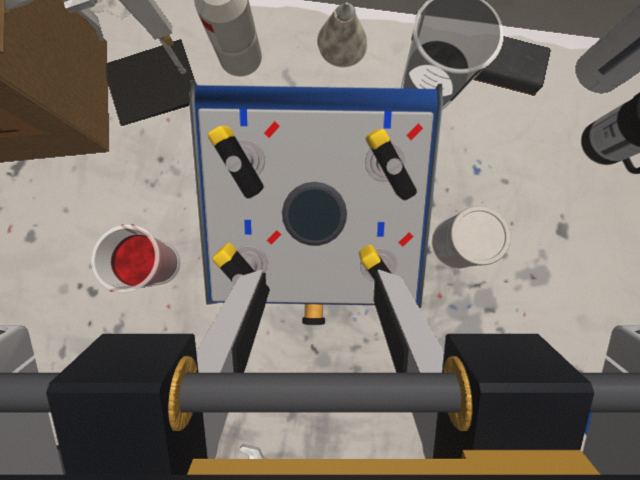

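The wrist view shows upper clamps at about (235,162) and (391,163). The yellow ends point up-left, left of the blue marks at (243,117) and (388,119). The lower clamps at about (240,262) and (375,262) are partly hidden by the fingers. I'm fitting the hatch pose and the bar angles to the masks from all cameras.

```bash
cat > fit.py <<'E'
from h import *
from scipy.optimize import minimize
OFF={"clamp_upper_left":(.055,.07),"clamp_upper_right":(.055,-.07),"clamp_lower_left":(-.055,.07),"clamp_lower_right":(-.055,-.07)}
def hatch(v): # x,y,z,yaw -> rot,centre
    return R.from_euler("ZY",[v[3],-np.radians(24)]).as_matrix(),np.array(v[:3])
box=np.array([[a*.033,b*.008,c] for a in(-1,1) for b in(-1,1) for c in(.02,.05)])
t=np.linspace(0,2*np.pi,24);stem=np.vstack([np.c_[.01*np.cos(t),.01*np.sin(t),0*t+c] for c in(0,.02)])
S=4
def render(p,v,n,th):
    H,c=hatch(v);Z=R.from_euler("z",.75-th).as_matrix();m=np.zeros((480*S,640*S),np.uint8)
    for B in (box,stem):
        q=proj(p,(B@Z.T+[*OFF[n],0])@H.T+c)
        cv2.fillConvexPoly(m,cv2.convexHull(np.round((q+.5)*S).astype(np.int32)),1)
    return m.astype(bool)
E
python3 - <<'E'
from fit import *
obs=[]
ps=[get_image(k) for k in("scene","side","wrist")]
v0=[.623,-.035,.097,.135]
for k,p in enumerate(ps):
    for i,n in enumerate(N):
        if k==2 and i>1: continue
        guess=proj(p,np.array(hatch(v0)[0]@[*OFF[n],.035])+v0[:3])[0]
        for d in cut_out(p,n):
            ys,xs=np.nonzero(d["mask"]);e=np.hypot(xs.mean()-guess[0],ys.mean()-guess[1])
            if e<20 and d["conf"]>.3:
                x0,x1,y0,y1=[int(a) for a in(xs.min()-25,xs.max()+25,ys.min()-25,ys.max()+25)]
                sl=np.s_[y0*S:y1*S,x0*S:x1*S]
                obs.append((k,i,p,sl,cv2.resize(d["mask"].astype(np.uint8),None,fx=S,fy=S,interpolation=0)[sl]>0));print(k,n,round(e,1),len(xs));break
def ious(v):
    r=[]
    for k,i,p,sl,m in obs:
        q=render(p,v,N[i],v[4+i])[sl];r.append((q&m).sum()/(q|m).sum())
    return np.array(r)
x=np.array(v0+[.15]*4)
for _ in range(2):
    sim=np.vstack([x]+[x+d for d in np.diag([.006]*3+[.03]+[.15]*4)])
    x=minimize(lambda v:-ious(v).mean(),x,method="Nelder-Mead",options=dict(initial_simplex=sim,maxfev=500,xatol=1e-4,fatol=1e-5)).x
print(np.round(x,4),ious(x).round(2));np.save("v.npy",x)
p=ps[2];im=p["color"][...,::-1].copy();H,c=hatch(x)
for i,n in enumerate(N):
    m=cv2.resize(render(p,x,n,x[4+i]).astype(np.uint8),(640,480),interpolation=0)
    cv2.drawContours(im,cv2.findContours(m,0,1)[0],-1,(0,255,0),1)
q=proj(p,np.array([[a,b,0] for a,b in((.103,.115),(.103,-.115),(-.103,-.115),(-.103,.115))])@H.T+c)
cv2.polylines(im,[np.round(q).astype(np.int32)],True,(255,0,255),1)
cv2.imwrite("pics/w2.png",cv2.resize(im[70:340,150:480],None,fx=2.2,fy=2.2))
E
```

```text
0 clamp_upper_left 1.4 931
0 clamp_upper_right 2.1 733
0 clamp_lower_left 2.2 967
0 clamp_lower_right 2.1 779
1 clamp_upper_left 2.5 838
1 clamp_upper_right 3.4 1033
1 clamp_lower_left 2.6 789
1 clamp_lower_right 3.6 1035
2 clamp_upper_left 3.5 2028
2 clamp_upper_right 5.6 1646
[ 0.6175 -0.0332  0.0998  0.1245  0.2108  0.1742  0.0012  0.0827] [0.84 0.85 0.87 0.87 0.87 0.88 0.87 0.87 0.88 0.84]
```

View pics/w2.png

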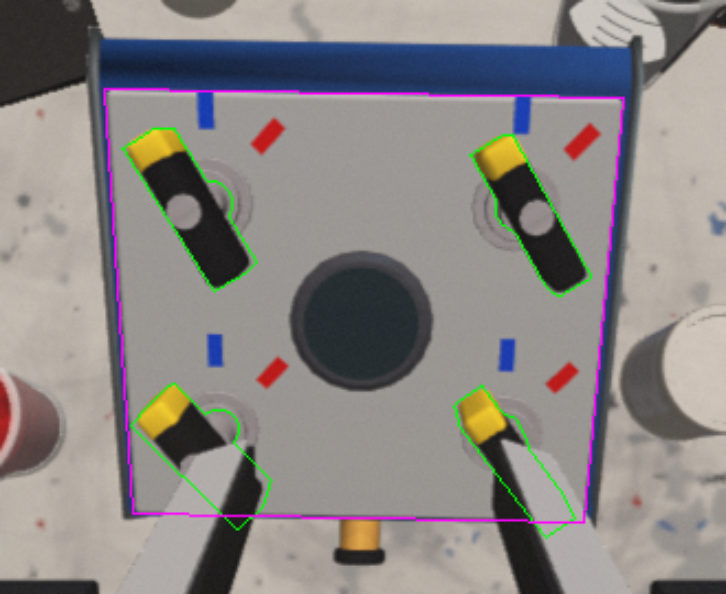

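The fit matches the bars and the hatch outline (magenta) to within about 1 mm. Now the planner for moves to the first clamp.

```bash
cat > plan.py <<'E'
import sys
from fit import *
# python3 plan.py CLAMP theta out_mm : shift in tool axes (cm) and turn left; plus error to it
def go(n,th,out):
    x=np.load("v.npy");H,c=hatch(x);s=state();T=R.from_quat(s["ee_rot"])
    P=c+H@[*OFF[n],out/1000];G=R.from_matrix(H@R.from_euler("z",.75-th).as_matrix()@np.diag([1,-1,-1.]))
    d=P-s["tcp_pos"]
    print(n,th,out,"shift_now",np.round(T.inv().apply(d)*100,2),"shift_in_goal_axes",np.round(G.inv().apply(d)*100,2),"turn",np.round((T.inv()*G).as_rotvec(),3),
      "hatch xyz mm",np.round(H.T@(s["tcp_pos"]-c)*1000,1),"q6",round(s["qpos"][5],2),"t",round(float(s["clock"]),2))
if __name__=="__main__":
    a=sys.argv[1:]
    for n,t,o in zip(a[::3],a[1::3],a[2::3]): go({"UL":N[0],"UR":N[1],"LL":N[2],"LR":N[3]}[n],float(t),float(o))
E
python3 plan.py UL .211 75
```

```text
clamp_upper_left 0.211 75.0 shift_now [ 5.09 -7.66 12.22] shift_in_goal_axes [ 8.29 -4.17 12.16] turn [-0.007 -0.003 -0.522] hatch xyz mm [  5.2  -8.4 196.6] q6 1.12 t 3.5
```

>>> send_rows([
  [[-0.007,-0.003,-0.13],[0,0,0],145],
  [[0,0,-0.13],[0,0,0],145],
  [[0,0,-0.13],[0,0,0],145],
  [[0,0,-0.13],[0,0,0],145],
  [[0,0,0],[2.1,-1.05,3],145],
  [[0,0,0],[2.1,-1.05,3],145],
  [[0,0,0],[2.1,-1.05,3],145],
  [[0,0,0],[2.1,-1.05,3],145],
  [[0,0,0],[0,0,0],145],
  [[0,0,0],[0,0,0],145],
])

```text
clock: 4.5
tcp_pos: [0.6281, 0.0398, 0.1914]
ee_rot: [0.925, 0.318, 0.202, 0.042]
wrist_force: [0.7, -0.1, 0.1]
finger_gap: 0.0409
grip_force: 0.0
```

```bash
python3 plan.py UL .211 25
```

```text
clamp_upper_left 0.211 25.0 shift_now [-0.06  0.09  5.07] shift_in_goal_axes [-0.07  0.08  5.07] turn [-0.002  0.003 -0.001] hatch xyz mm [55.2 71.1 75.7] q6 0.82 t 4.5
```

>>> send_rows([
  [[0,0,0],[-0.06,0.09,1.7],145],
  [[0,0,0],[0,0,1.7],145],
  [[0,0,0],[0,0,1.7],145],
  [[0,0,0],[0,0,0],145],
  [[0,0,0],[0,0,0],255],
  [[0,0,0],[0,0,0],255],
  [[0,0,0],[0,0,0],255],
  [[0,0,0],[0,0,0],255],
  [[0,0,0],[0,0,0],255],
], newtons=20)

```text
clock: 5.4
tcp_pos: [0.6493, 0.0409, 0.1474]
ee_rot: [0.925, 0.318, 0.204, 0.043]
wrist_force: [-3.3, -0.6, 5.5]
finger_gap: 0.0158
grip_force: 19.9
```

```bash
python3 plan.py UL .75 25; python3 -c "
from h import *;s=state();print(s['wrist_force'],s['ft_torque'],s['finger_gap'],s['grip_force'])"
```

```text
clamp_upper_left 0.75 25.0 shift_now [-0.12 -0.12  0.19] shift_in_goal_axes [-0.16 -0.04  0.19] turn [ 0.    -0.     0.537] hatch xyz mm [56.6 69.6 26.9] q6 0.82 t 5.4
[-3.28308703 -0.55844904  5.45435298] [0.03268793 0.47320248 0.03053326] 0.01581401608797279 19.936451017856598
```

>>> send_rows([
  [[0,0,0.08],[-0.05,0,-0.2],255],
  [[0,0,0.12],[0,0,0],255],
  [[0,0,0.12],[0,0,0],255],
  [[0,0,0.12],[0,0,0],255],
  [[0,0,0.097],[0,0,0],255],
  [[0,0,0],[0,0,0],255],
  [[0,0,0],[0,0,0],255],
])

```text
clock: 6.1
tcp_pos: [0.6495, 0.0401, 0.1475]
ee_rot: [0.976, 0.06, 0.208, -0.013]
wrist_force: [5.8, -0.4, -3.2]
finger_gap: 0.0159
grip_force: 20.0
```

```bash
python3 plan.py UL .75 25; python3 -c "
from h import *;s=state();print(s['wrist_force'],s['ft_torque'],s['finger_gap'],s['grip_force']);save(get_image('wrist'),'w3')"
```

```text
clamp_upper_left 0.75 25.0 shift_now [-0.17 -0.12  0.2 ] shift_in_goal_axes [-0.17 -0.12  0.2 ] turn [ 0.001 -0.002 -0.001] hatch xyz mm [56.7 68.8 27. ] q6 1.36 t 6.1
[ 5.79004571 -0.40436871 -3.1683388 ] [-0.07398861 -0.59800173 -0.15522384] 0.015937864153325636 19.951613545417786
```

View pics/w3.png

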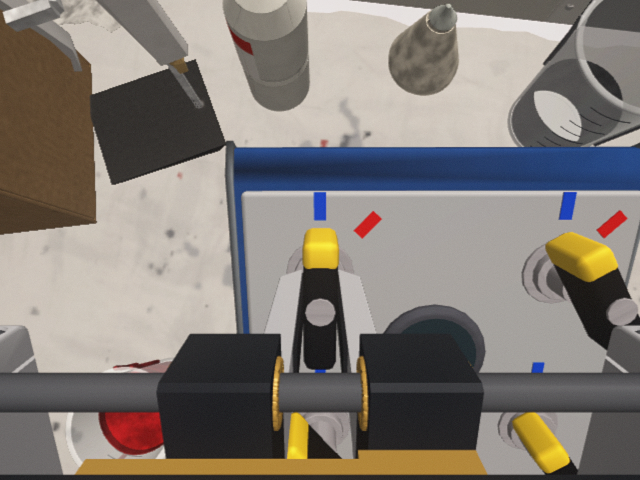

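The yellow end at (320,250) is in line with the blue mark at (320,205), so upper left is half tight. I'm releasing and crossing to lower right.

>>> send_rows([
  [[0,0,0],[0,0,0],145],
  [[0,0,0],[0,0,0],145],
  [[0,0,0],[0,0,-1.5],145],
  [[0,0,0],[0,0,-3.3],145],
  [[0,0,-0.133],[0,0,0],145],
  [[0,0,-0.133],[0,0,0],145],
  [[0,0,-0.133],[0,0,0],145],
  [[0,0,-0.133],[0,0,0],145],
  [[0,0,-0.133],[0,0,0],145],
  [[0,0,0],[0,0,0],145],
])

```text
clock: 7.15
tcp_pos: [0.6285, 0.0381, 0.1927]
ee_rot: [0.903, 0.376, 0.2, 0.056]
wrist_force: [-0.7, 0.4, 1.0]
finger_gap: 0.0404
grip_force: 0.0
```

```bash
python3 plan.py LR .083 75
```

```text
clamp_lower_right 0.083 75.0 shift_now [-17.32   4.13   0.19] shift_in_goal_axes [-17.33   4.09   0.18] turn [ 0.     0.    -0.002] hatch xyz mm [55.8 69.4 76.8] q6 0.69 t 7.15
```

>>> send_rows([
  [[0,0,0],[-3.46,0.82,0.04],145],
  [[0,0,0],[-3.46,0.82,0.04],145],
  [[0,0,0],[-3.46,0.82,0.04],145],
  [[0,0,0],[-3.46,0.82,0.04],145],
  [[0,0,0],[-3.46,0.82,0.04],145],
  [[0,0,0],[0,0,0],145],
  [[0,0,0],[0,0,0],145],
])

```text
clock: 7.85
tcp_pos: [0.546, -0.1129, 0.1451]
ee_rot: [0.904, 0.374, 0.2, 0.055]
wrist_force: [0.3, -0.4, -0.2]
finger_gap: 0.0409
grip_force: 0.0
```

```bash
python3 plan.py LR .083 27;python3 -c "
from h import *;save(get_image('wrist'),'w4')"
```

```text
clamp_lower_right 0.083 27.0 shift_now [0.05 0.01 4.73] shift_in_goal_axes [0.05 0.01 4.73] turn [ 0.     0.001 -0.006] hatch xyz mm [-55.4 -70.2  74.3] q6 0.28 t 7.85
```

View pics/w4.png

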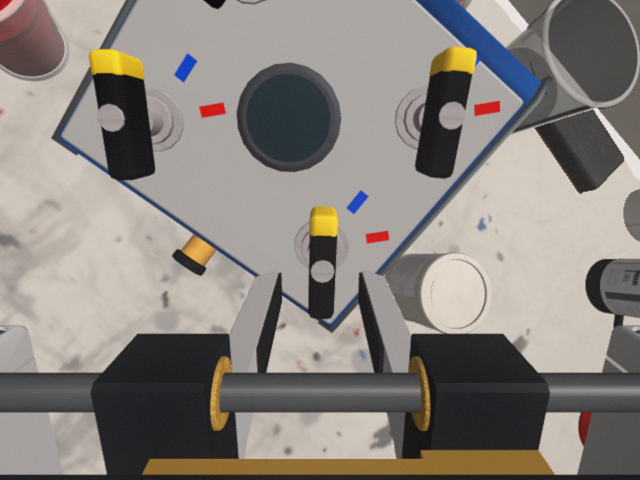

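The handle at (322,265) is upright and centred between the fingers. Descend, grip and turn.

>>> send_rows([
  [[0,0,0],[0.05,0,1.6],145],
  [[0,0,0],[0,0,1.6],145],
  [[0,0,0],[0,0,1.5],145],
  [[0,0,0],[0,0,0],255],
  [[0,0,0],[0,0,0],255],
  [[0,0,0],[0,0,0],255],
  [[0,0,0],[0,0,0],255],
])

```text
clock: 8.6
tcp_pos: [0.5668, -0.1101, 0.1035]
ee_rot: [0.903, 0.376, 0.201, 0.057]
wrist_force: [3.9, -1.0, -1.1]
finger_gap: 0.0162
grip_force: 19.8
```

>>> send_rows([
  [[0,0,0.08],[0,0,0],255],
  [[0,0,0.12],[0,0,0],255],
  [[0,0,0.12],[0,0,0],255],
  [[0,0,0.12],[0,0,0],255],
  [[0,0,0.12],[0,0,0],255],
  [[0,0,0.101],[0,0,0],255],
  [[0,0,0],[0,0,0],255],
  [[0,0,0],[0,0,0],255],
])

```text
clock: 9.4
tcp_pos: [0.5674, -0.1113, 0.1037]
ee_rot: [0.976, 0.062, 0.21, -0.011]
wrist_force: [7.0, -3.6, -2.2]
finger_gap: 0.016
grip_force: 19.9
```

```bash
python3 plan.py LR .75 27 UR .174 75;python3 -c "
from h import *;save(get_image('wrist'),'w5')"
```

```text
clamp_lower_right 0.75 27.0 shift_now [-0.23 -0.13  0.08] shift_in_goal_axes [-0.23 -0.13  0.08] turn [ 0.004 -0.004  0.003] hatch xyz mm [-52.7 -71.3  27.8] q6 0.94 t 9.4
clamp_upper_right 0.174 75.0 shift_now [10.78 -0.07 -4.68] shift_in_goal_axes [ 9.1   5.76 -4.72] turn [ 0.005 -0.003 -0.573] hatch xyz mm [-52.7 -71.3  27.8] q6 0.94 t 9.4
```

>>> send_rows([
  [[0,0,0],[0,0,0],145],
  [[0,0,0],[0,0,0],145],
  [[0,0,0],[0,0,-1.5],145],
  [[0,0,0],[0,0,-3.2],145],
  [[0,0,0],[3.65,0,0],145],
  [[0,0,0],[3.65,0,0],145],
  [[0,0,0],[3.65,0,0],145],
  [[0,0,-0.143],[0,0,0],145],
  [[0,0,-0.143],[0,0,0],145],
  [[0,0,-0.143],[0,0,0],145],
  [[0,0,-0.143],[0,0,0],145],
  [[0,0,0],[0,0,0],145],
])

```text
clock: 10.65
tcp_pos: [0.6454, -0.0989, 0.1889]
ee_rot: [0.919, 0.336, 0.202, 0.046]
wrist_force: [-0.2, -0.6, 0.1]
finger_gap: 0.0405
grip_force: 0.0
```

```bash
python3 plan.py UR .174 28
```

```text
clamp_upper_right 0.174 28.0 shift_now [0.01 0.18 4.55] shift_in_goal_axes [0.   0.17 4.55] turn [-0.002  0.001 -0.001] hatch xyz mm [ 54.  -68.6  73.5] q6 0.5 t 10.65
```

>>> send_rows([
  [[0,0,0],[0,0.15,1.6],145],
  [[0,0,0],[0,0,1.5],145],
  [[0,0,0],[0,0,1.4],145],
  [[0,0,0],[0,0,0],145],
  [[0,0,0],[0,0,0],255],
  [[0,0,0],[0,0,0],255],
  [[0,0,0],[0,0,0],255],
  [[0,0,0],[0,0,0],255],
])

```text
clock: 11.45
tcp_pos: [0.6653, -0.0985, 0.1494]
ee_rot: [0.919, 0.335, 0.203, 0.047]
wrist_force: [1.2, -2.2, 0.5]
finger_gap: 0.0157
grip_force: 20.0
```

>>> send_rows([
  [[0,0,0.095],[0,0,0],255],
  [[0,0,0.12],[0,0,0],255],
  [[0,0,0.12],[0,0,0],255],
  [[0,0,0.12],[0,0,0],255],
  [[0,0,0.12],[0,0,0],255],
  [[0,0,0],[0,0,0],255],
  [[0,0,0],[0,0,0],255],
])

```text
clock: 12.15
tcp_pos: [0.6654, -0.0989, 0.1494]
ee_rot: [0.976, 0.062, 0.208, -0.012]
wrist_force: [1.8, -3.1, 1.8]
finger_gap: 0.0156
grip_force: 20.0
```

```bash
python3 plan.py UR .75 28 LL .0 75
```

```text
clamp_upper_right 0.75 28.0 shift_now [-0.12 -0.12  0.13] shift_in_goal_axes [-0.12 -0.12  0.13] turn [ 0.002 -0.001  0.003] hatch xyz mm [ 56.2 -71.2  29.3] q6 1.07 t 12.15
clamp_lower_left 0.0 75.0 shift_now [-11.07 -14.14  -4.61] shift_in_goal_axes [  1.49 -17.91  -4.57] turn [ 0.002 -0.    -0.747] hatch xyz mm [ 56.2 -71.2  29.3] q6 1.07 t 12.15
```

>>> send_rows([
  [[0,0,0],[0,0,0],145],
  [[0,0,0],[0,0,0],145],
  [[0,0,0],[0,0,-1.5],145],
  [[0,0,0],[0,0,-3.1],145],
  [[0,0,0],[-2.77,-3.52,0],145],
  [[0,0,0],[-2.77,-3.52,0],145],
  [[0,0,0],[-2.77,-3.52,0],145],
  [[0,0,0],[-2.77,-3.52,0],145],
])

```text
clock: 12.95
tcp_pos: [0.5266, 0.0277, 0.1458]
ee_rot: [0.976, 0.061, 0.207, -0.013]
wrist_force: [0.9, 0.2, 0.0]
finger_gap: 0.0401
grip_force: 0.0
```

>>> send_rows([
  [[0,0,-0.124],[0,0,0],145],
  [[0,0,-0.124],[0,0,0],145],
  [[0,0,-0.124],[0,0,0],145],
  [[0,0,-0.124],[0,0,0],145],
  [[0,0,-0.124],[0,0,0],145],
  [[0,0,-0.124],[0,0,0],145],
  [[0,0,0],[0,0,0],145],
])

```text
clock: 13.65
tcp_pos: [0.5279, 0.0269, 0.1462]
ee_rot: [0.887, 0.412, 0.198, 0.063]
wrist_force: [0.5, -0.0, 0.5]
finger_gap: 0.0404
grip_force: 0.0
```

```bash
python3 plan.py LL 0 27;python3 -c "
from h import *;save(get_image('wrist'),'w6')"
```

```text
clamp_lower_left 0.0 27.0 shift_now [-0.01  0.09  4.86] shift_in_goal_axes [-0.01  0.09  4.86] turn [-0.001  0.    -0.005] hatch xyz mm [-55.5  70.7  75.6] q6 0.55 t 13.65
```

View pics/w6.png

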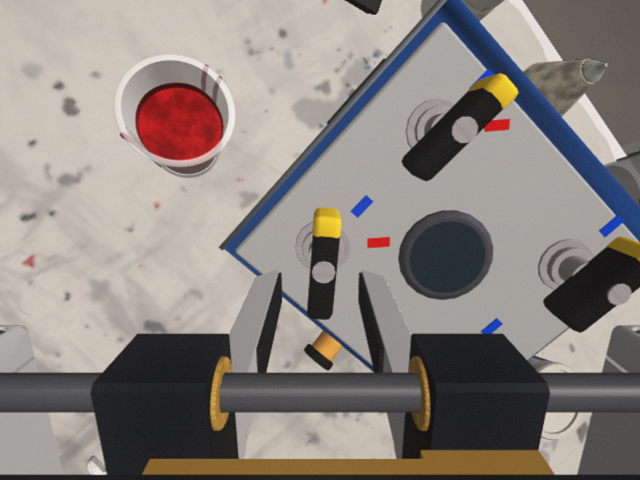

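Lower left at (323,265) leans about 0.05 rad clockwise of the tool, so I'm trimming the tool to 0.05 before gripping.

>>> send_rows([
  [[0,0,0.045],[0,0.09,1.6],145],
  [[0,0,0],[0,0,1.6],145],
  [[0,0,0],[0,0,1.6],145],
  [[0,0,0],[0,0,0],145],
  [[0,0,0],[0,0,0],255],
  [[0,0,0],[0,0,0],255],
  [[0,0,0],[0,0,0],255],
  [[0,0,0],[0,0,0],255],
])

```text
clock: 14.5
tcp_pos: [0.5488, 0.0281, 0.1031]
ee_rot: [0.896, 0.392, 0.2, 0.06]
wrist_force: [1.1, -1.2, 2.1]
finger_gap: 0.0159
grip_force: 19.9
```

>>> send_rows([
  [[0,0,0.1],[0,0,0],255],
  [[0,0,0.12],[0,0,0],255],
  [[0,0,0.12],[0,0,0],255],
  [[0,0,0.12],[0,0,0],255],
  [[0,0,0.12],[0,0,0],255],
  [[0,0,0.12],[0,0,0],255],
  [[0,0,0],[0,0,0],255],
  [[0,0,0],[0,0,0],255],
])

```text
clock: 15.3
tcp_pos: [0.5492, 0.0275, 0.1032]
ee_rot: [0.976, 0.062, 0.208, -0.012]
wrist_force: [1.5, -3.9, 3.3]
finger_gap: 0.0159
grip_force: 19.9
```

```bash
python3 plan.py LL .75 27 UL .75 75
```

```text
clamp_lower_left 0.75 27.0 shift_now [-0.13 -0.13  0.06] shift_in_goal_axes [-0.13 -0.13  0.06] turn [ 0.002 -0.002  0.002] hatch xyz mm [-53.7  68.7  27.6] q6 1.29 t 15.3
clamp_upper_left 0.75 75.0 shift_now [10.88 -0.09 -4.72] shift_in_goal_axes [10.87 -0.13 -4.74] turn [ 0.002 -0.002  0.002] hatch xyz mm [-53.7  68.7  27.6] q6 1.29 t 15.3
```

>>> send_rows([
  [[0,0,0],[0,0,0],145],
  [[0,0,0],[0,0,0],145],
  [[0,0,0],[0,0,-1.5],145],
  [[0,0,0],[0,0,-4],145],
  [[0,0,0],[0,0,-5],145],
  [[0,0,0],[-4,3.5,-5],145],
  [[0,0,0],[0,3.5,0],145],
  [[0,0,0],[0,0,0],145],
  [[0,0,0],[0,0,0],145],
])

```text
clock: 16.2
tcp_pos: [0.4739, -0.0401, 0.2169]
ee_rot: [0.977, 0.06, 0.206, -0.014]
wrist_force: [0.4, 0.8, 0.1]
finger_gap: 0.0407
grip_force: 0.0
```

```bash
cat > chk.py <<'E'
import sys
from fit import *
from scipy.optimize import minimize_scalar
v=np.load("v.npy")
for k in("wrist","side","scene"):
    p=get_image(k)
    if k=="wrist": cv2.imwrite(f"pics/{sys.argv[1]}.png",p["color"][...,::-1])
    for i,n in enumerate(N):
        for d in cut_out(p,n):
            ys,xs=np.nonzero(d["mask"]);g=proj(p,hatch(v)[0]@[*OFF[n],.035]+v[:3])[0]
            if d["conf"]<.3 or np.hypot(xs.mean()-g[0],ys.mean()-g[1])>20: continue
            m=cv2.resize(d["mask"].astype(np.uint8),None,fx=S,fy=S,interpolation=0)>0
            def f(t): q=render(p,v,n,t);return -(q&m).sum()/(q|m).sum()
            ts=np.linspace(0,1.6,17);t0=ts[np.argmin([f(t) for t in ts])]
            r=minimize_scalar(f,bounds=(t0-.1,t0+.1),method="bounded");print(k,n,round(r.x,3),round(-r.fun,2));break
E
python3 chk.py w7; python3 plan.py UL .75 75
```

```text
wrist clamp_upper_left 0.744 0.88
wrist clamp_upper_right 0.774 0.88
wrist clamp_lower_left 0.767 0.86
wrist clamp_lower_right 0.713 0.85
side clamp_upper_left 0.775 0.88
side clamp_upper_right 0.747 0.87
side clamp_lower_left 0.78 0.86
side clamp_lower_right 0.824 0.86
scene clamp_upper_left 0.871 0.88
scene clamp_upper_right 0.853 0.86
scene clamp_lower_left 0.776 0.89
scene clamp_lower_right 0.62 0.88
clamp_upper_left 0.75 75.0 shift_now [13.75 -5.91  9.08] shift_in_goal_axes [13.74 -5.91  9.1 ] turn [-0.     0.001 -0.   ] hatch xyz mm [-82.4  10.9 166. ] q6 1.1 t 16.95
```

View pics/w7.png

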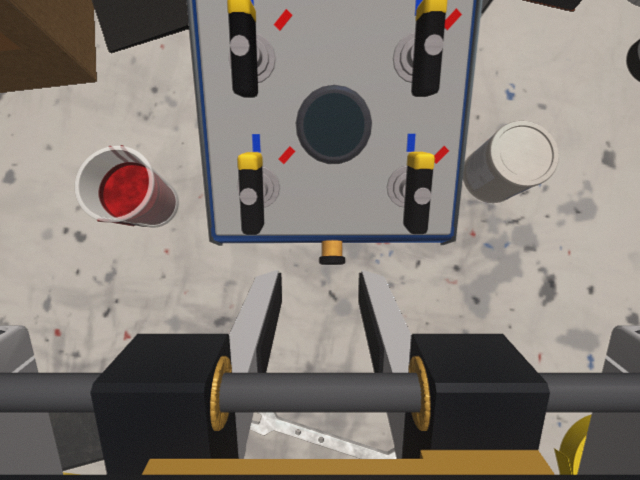

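All four handles at (243,50), (428,50), (250,195) and (420,195) stand straight up the slope at their blue marks, and the tin and cup are unmoved. Starting the second pass with upper left.

>>> send_rows([
  [[0,0,0],[3.44,-1.48,2.2],145],
  [[0,0,0],[3.44,-1.48,2.2],145],
  [[0,0,0],[3.44,-1.48,2.2],145],
  [[0,0,0],[3.44,-1.48,2.2],145],
  [[0,0,0],[0,0,0],145],
  [[0,0,0],[0,0,0],145],
])

```text
clock: 17.55
tcp_pos: [0.6273, 0.039, 0.1916]
ee_rot: [0.977, 0.061, 0.205, -0.013]
wrist_force: [0.2, 0.1, -0.5]
finger_gap: 0.0405
grip_force: 0.0
```

```bash
python3 plan.py UL .75 28
```

```text
clamp_upper_left 0.75 28.0 shift_now [0.08 0.05 4.83] shift_in_goal_axes [0.06 0.05 4.83] turn [-0.001  0.004  0.001] hatch xyz mm [54.4 70.5 76.3] q6 1.36 t 17.55
```

>>> send_rows([
  [[0,0,0],[0.08,0.05,1.6],145],
  [[0,0,0],[0,0,1.6],145],
  [[0,0,0],[0,0,1.6],145],
  [[0,0,0],[0,0,0],145],
  [[0,0,0],[0,0,0],255],
  [[0,0,0],[0,0,0],255],
  [[0,0,0],[0,0,0],255],
  [[0,0,0],[0,0,0],255],
])

```text
clock: 18.35
tcp_pos: [0.6479, 0.04, 0.1508]
ee_rot: [0.976, 0.061, 0.208, -0.012]
wrist_force: [0.1, -3.0, 0.6]
finger_gap: 0.0157
grip_force: 20.0
```

>>> send_rows([
  [[0,0,0.1],[0,0,0],255],
  [[0,0,0.14],[0,0,0],255],
  [[0,0,0.14],[0,0,0],255],
  [[0,0,0.14],[0,0,0],255],
  [[0,0,0.14],[0,0,0],255],
  [[0,0,0.09],[0,0,0],255],
  [[0,0,0.03],[0,0,0],255],
  [[0,0,0],[0,0,0],255],
  [[0,0,0],[0,0,0],255],
])

```text
clock: 19.25
tcp_pos: [0.6478, 0.0389, 0.1507]
ee_rot: [0.926, -0.314, 0.188, -0.089]
wrist_force: [-1.9, -5.0, 1.7]
finger_gap: 0.0157
grip_force: 20.4
```

```bash
python3 plan.py UL 1.5 28; python3 -c "
from h import *;s=state();print(s['wrist_force'],s['ft_torque'],s['finger_gap'],s['grip_force'])"
```

```text
clamp_upper_left 1.5 28.0 shift_now [-0.25 -0.07  0.26] shift_in_goal_axes [-0.25 -0.08  0.27] turn [ 0.003 -0.002 -0.028] hatch xyz mm [56.3 67.8 30.7] q6 2.13 t 19.25
[-1.88926374 -5.00524632  1.67661528] [-1.00232928  0.2811599   0.03067998] 0.01567652183101319 20.38278579711914
```

>>> send_rows([
  [[0,0,0],[0,0,0],145],
  [[0,0,0],[0,0,0],145],
  [[0,0,0],[0,0,-1.5],145],
  [[0,0,0],[0,0,-3.2],145],
  [[0,0,-0.13],[0,0,0],145],
  [[0,0,-0.13],[0,0,0],145],
  [[0,0,-0.13],[0,0,0],145],
  [[0,0,-0.13],[0,0,0],145],
  [[0,0,-0.13],[0,0,0],145],
  [[0,0,-0.13],[0,0,0],145],
])

```text
clock: 20.25
tcp_pos: [0.6284, 0.0388, 0.1939]
ee_rot: [0.976, 0.064, 0.207, -0.013]
wrist_force: [0.5, 0.3, 0.3]
finger_gap: 0.0403
grip_force: 0.0
```

>>> send_rows([
  [[0,0,0],[-2.76,3.5,0],145],
  [[0,0,0],[-2.76,3.5,0],145],
  [[0,0,0],[-2.76,3.5,0],145],
  [[0,0,0],[-2.76,3.5,0],145],
  [[0,0,0],[0,0,0],145],
  [[0,0,0],[0,0,0],145],
])

```text
clock: 20.85
tcp_pos: [0.5457, -0.1137, 0.1487]
ee_rot: [0.976, 0.06, 0.207, -0.013]
wrist_force: [0.5, -0.2, 0.5]
finger_gap: 0.0406
grip_force: 0.0
```

```bash
python3 chk.py w8|grep wrist; python3 plan.py LR .75 28
```

```text
wrist clamp_upper_left 1.526 0.89
wrist clamp_upper_right 0.751 0.88
wrist clamp_lower_left 0.787 0.88
wrist clamp_lower_right 0.759 0.88
clamp_lower_right 0.75 28.0 shift_now [-0.03 -0.04  4.88] shift_in_goal_axes [-0.04 -0.04  4.88] turn [-0.     0.001 -0.   ] hatch xyz mm [-54.6 -70.4  76.8] q6 0.95 t 21.6
```

>>> send_rows([
  [[0,0,0],[0,-0.04,1.6],145],
  [[0,0,0],[0,0,1.6],145],
  [[0,0,0],[0,0,1.6],145],
  [[0,0,0],[0,0,0],145],
  [[0,0,0],[0,0,0],255],
  [[0,0,0],[0,0,0],255],
  [[0,0,0],[0,0,0],255],
  [[0,0,0],[0,0,0],255],
])

```text
clock: 22.4
tcp_pos: [0.5656, -0.1115, 0.1052]
ee_rot: [0.976, 0.061, 0.208, -0.012]
wrist_force: [-0.7, -2.4, -0.1]
finger_gap: 0.0155
grip_force: 20.0
```

>>> send_rows([
  [[0,0,0.1],[0,0,0],255],
  [[0,0,0.14],[0,0,0],255],
  [[0,0,0.14],[0,0,0],255],
  [[0,0,0.14],[0,0,0],255],
  [[0,0,0.14],[0,0,0],255],
  [[0,0,0.09],[0,0,0],255],
  [[0,0,0.04],[0,0,0],255],
  [[0,0,0],[0,0,0],255],
  [[0,0,0],[0,0,0],255],
])

```text
clock: 23.3
tcp_pos: [0.5656, -0.1123, 0.1052]
ee_rot: [0.925, -0.319, 0.188, -0.09]
wrist_force: [-0.8, -5.4, 1.2]
finger_gap: 0.016
grip_force: 20.4
```

```bash
python3 plan.py LR 1.5 28; python3 -c "
from h import *;s=state();T=R.from_quat(s['ee_rot']);print(s['wrist_force'],T.inv().apply(s['ft_torque']))"
```

```text
clamp_lower_right 1.5 28.0 shift_now [-0.22 -0.06  0.19] shift_in_goal_axes [-0.22 -0.07  0.19] turn [ 0.003 -0.003 -0.038] hatch xyz mm [-53.9 -72.   29.9] q6 1.73 t 23.3
[-0.81086972 -5.41927877  1.20291035] [-0.88067311  0.42084721 -0.43069937]
```

Torque about the tool axis is 0.43 N m, so lower right is against its stop. On to upper right.

>>> send_rows([
  [[0,0,0],[0,0,0],145],
  [[0,0,0],[0,0,0],145],
  [[0,0,0],[0,0,-1.5],145],
  [[0,0,0],[0,0,-3.2],145],
  [[0,0,-0.13],[0,0,0],145],
  [[0,0,-0.13],[0,0,0],145],
  [[0,0,-0.13],[0,0,0],145],
  [[0,0,-0.13],[0,0,0],145],
  [[0,0,-0.13],[0,0,0],145],
  [[0,0,-0.14],[0,0,0],145],
])

```text
clock: 24.3
tcp_pos: [0.5459, -0.1118, 0.1466]
ee_rot: [0.976, 0.064, 0.207, -0.013]
wrist_force: [0.6, -0.3, -0.4]
finger_gap: 0.0404
grip_force: 0.0
```

>>> send_rows([
  [[0,0,0],[3.67,0,0],145],
  [[0,0,0],[3.67,0,0],145],
  [[0,0,0],[3.67,0,0],145],
  [[0,0,0],[0,0,0],145],
  [[0,0,0],[0,0,0],145],
])

```text
clock: 24.8
tcp_pos: [0.6459, -0.0994, 0.1908]
ee_rot: [0.977, 0.061, 0.206, -0.014]
wrist_force: [0.3, -0.4, -0.7]
finger_gap: 0.0407
grip_force: 0.0
```

```bash
python3 plan.py UR .75 28
```

```text
clamp_upper_right 0.75 28.0 shift_now [-0.01  0.09  4.71] shift_in_goal_axes [-0.02  0.08  4.71] turn [-0.002  0.003  0.001] hatch xyz mm [ 55.2 -69.2  75.1] q6 1.07 t 24.8
```

>>> send_rows([
  [[0,0,0],[0,0.09,1.6],145],
  [[0,0,0],[0,0,1.6],145],
  [[0,0,0],[0,0,1.5],145],
  [[0,0,0],[0,0,0],145],
  [[0,0,0],[0,0,0],255],
  [[0,0,0],[0,0,0],255],
  [[0,0,0],[0,0,0],255],
  [[0,0,0],[0,0,0],255],
])

```text
clock: 25.6
tcp_pos: [0.6654, -0.099, 0.1498]
ee_rot: [0.976, 0.061, 0.208, -0.013]
wrist_force: [0.4, -0.0, 0.7]
finger_gap: 0.0159
grip_force: 20.0
```

>>> send_rows([
  [[0,0,0.1],[0,0,0],255],
  [[0,0,0.14],[0,0,0],255],
  [[0,0,0.14],[0,0,0],255],
  [[0,0,0.14],[0,0,0],255],
  [[0,0,0.14],[0,0,0],255],
  [[0,0,0.09],[0,0,0],255],
  [[0,0,0.04],[0,0,0],255],
  [[0,0,0],[0,0,0],255],
  [[0,0,0],[0,0,0],255],
])

```text
clock: 26.5
tcp_pos: [0.6653, -0.0997, 0.1497]
ee_rot: [0.925, -0.319, 0.187, -0.091]
wrist_force: [-0.8, -3.3, 3.0]
finger_gap: 0.0164
grip_force: 20.6
```

```bash
python3 plan.py UR 1.5 28; python3 -c "
from h import *;s=state();T=R.from_quat(s['ee_rot']);print(s['wrist_force'],T.inv().apply(s['ft_torque']))"
```

```text
clamp_upper_right 1.5 28.0 shift_now [-0.22 -0.06  0.17] shift_in_goal_axes [-0.21 -0.07  0.17] turn [ 0.002 -0.001 -0.038] hatch xyz mm [ 56.1 -71.9  29.7] q6 1.86 t 26.5
[-0.80974498 -3.26681493  3.01800344] [-0.53247684  0.12086002 -0.48502362]
```

Upper right is home too. Last is lower left.

>>> send_rows([
  [[0,0,0],[0,0,0],145],
  [[0,0,0],[0,0,0],145],
  [[0,0,0],[0,0,-1.5],145],
  [[0,0,0],[0,0,-3.2],145],
  [[0,0,-0.13],[0,0,0],145],
  [[0,0,-0.13],[0,0,0],145],
  [[0,0,-0.13],[0,0,0],145],
  [[0,0,-0.13],[0,0,0],145],
  [[0,0,-0.13],[0,0,0],145],
  [[0,0,-0.14],[0,0,0],145],
])

```text
clock: 27.5
tcp_pos: [0.646, -0.1008, 0.1926]
ee_rot: [0.976, 0.064, 0.207, -0.013]
wrist_force: [-0.4, -0.2, 0.9]
finger_gap: 0.0406
grip_force: 0.0
```

>>> send_rows([
  [[0,0,0],[-2.76,-3.52,0],145],
  [[0,0,0],[-2.76,-3.52,0],145],
  [[0,0,0],[-2.76,-3.52,0],145],
  [[0,0,0],[-2.76,-3.52,0],145],
  [[0,0,0],[0,0,0],145],
  [[0,0,0],[0,0,0],145],
])

```text
clock: 28.1
tcp_pos: [0.5283, 0.0268, 0.1478]
ee_rot: [0.976, 0.062, 0.208, -0.013]
wrist_force: [1.2, 0.0, 0.5]
finger_gap: 0.0404
grip_force: 0.0
```

```bash
python3 plan.py LL .75 28
```

```text
clamp_lower_left 0.75 28.0 shift_now [-0.05  0.07  4.88] shift_in_goal_axes [-0.05  0.06  4.88] turn [-0.    -0.     0.001] hatch xyz mm [-54.5  70.6  76.8] q6 1.29 t 28.1
```

>>> send_rows([
  [[0,0,0],[0,0.07,1.6],145],
  [[0,0,0],[0,0,1.6],145],
  [[0,0,0],[0,0,1.6],145],
  [[0,0,0],[0,0,0],145],
  [[0,0,0],[0,0,0],255],
  [[0,0,0],[0,0,0],255],
  [[0,0,0],[0,0,0],255],
  [[0,0,0],[0,0,0],255],
])

```text
clock: 28.9
tcp_pos: [0.5486, 0.0274, 0.1042]
ee_rot: [0.976, 0.061, 0.208, -0.013]
wrist_force: [0.0, -1.1, 1.8]
finger_gap: 0.0162
grip_force: 20.0
```

>>> send_rows([
  [[0,0,0.1],[0,0,0],255],
  [[0,0,0.14],[0,0,0],255],
  [[0,0,0.14],[0,0,0],255],
  [[0,0,0.14],[0,0,0],255],
  [[0,0,0.14],[0,0,0],255],
  [[0,0,0.09],[0,0,0],255],
  [[0,0,0.04],[0,0,0],255],
  [[0,0,0],[0,0,0],255],
  [[0,0,0],[0,0,0],255],
])

```text
clock: 29.8
tcp_pos: [0.5485, 0.0266, 0.1042]
ee_rot: [0.925, -0.319, 0.187, -0.09]
wrist_force: [-1.7, -4.8, 2.7]
finger_gap: 0.0161
grip_force: 20.5
```

```bash
python3 plan.py LL 1.5 28; python3 -c "
from h import *;s=state();T=R.from_quat(s['ee_rot']);print(s['wrist_force'],T.inv().apply(s['ft_torque']))"
```

```text
clamp_lower_left 1.5 28.0 shift_now [-0.22 -0.07  0.08] shift_in_goal_axes [-0.22 -0.08  0.08] turn [ 0.002 -0.002 -0.038] hatch xyz mm [-53.9  67.9  28.8] q6 2.08 t 29.8
[-1.69144196 -4.76878931  2.71517974] [-0.78695345  0.40982855 -0.45331469]
```

>>> send_rows([
  [[0,0,0],[0,0,0],145],
  [[0,0,0],[0,0,0],145],
  [[0,0,0],[0,0,-1.5],145],
  [[0,0,0],[0,0,-4],145],
  [[0,0,0],[0,0,-5],145],
  [[0,0,-0.13],[0,0,-4],145],
  [[0,0,-0.13],[0,0,0],145],
  [[0,0,-0.13],[0,0,0],145],
  [[0,0,-0.13],[0,0,0],145],
  [[0,0,-0.13],[0,0,0],145],
  [[0,0,-0.14],[0,0,0],145],
])

```text
clock: 30.9
tcp_pos: [0.4892, 0.0213, 0.2349]
ee_rot: [0.976, 0.064, 0.206, -0.013]
wrist_force: [1.0, -0.7, 0.0]
finger_gap: 0.0405
grip_force: 0.0
```

>>> send_rows([
  [[0,0,0],[-2,3.5,0],145],
  [[0,0,0],[-1,3.5,0],145],
  [[0,0,0],[0,0,0],145],
  [[0,0,0],[0,0,0],145],
])

```text
clock: 31.3
tcp_pos: [0.4709, -0.0524, 0.2228]
ee_rot: [0.977, 0.06, 0.207, -0.014]
wrist_force: [-0.0, 1.1, 0.4]
finger_gap: 0.0407
grip_force: 0.0
```

```bash
python3 chk.py w9
```

```text
wrist clamp_upper_left 1.475 0.87
wrist clamp_upper_right 1.492 0.87
wrist clamp_lower_left 1.491 0.85
wrist clamp_lower_right 1.524 0.86
side clamp_upper_left 1.524 0.86
side clamp_upper_right 1.569 0.85
side clamp_lower_right 1.529 0.85
scene clamp_upper_left 1.581 0.89
scene clamp_lower_left 1.562 0.9
scene clamp_lower_right 1.592 0.91
```

View pics/w9.png

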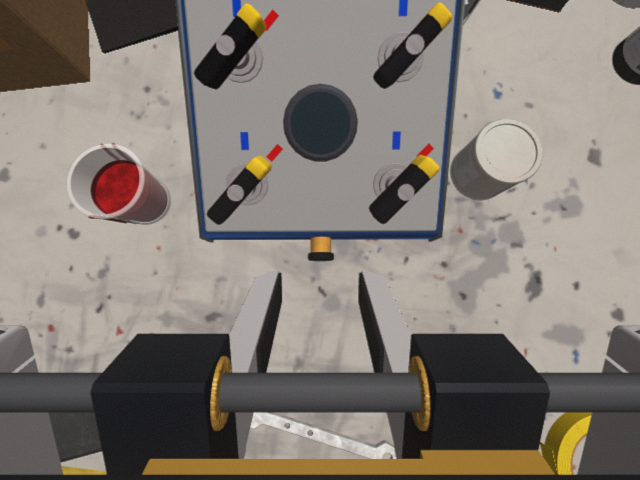

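All four yellow ends, at (250,15), (440,12), (262,163) and (428,163), point at their red marks. The tin and cup haven't moved, and the tool is clear.

```bash
python3 -c "
from plant import finish_job;print(finish_job())"
```

```text
the job is handed in; nothing more can be done
None
```

All four clamps were set to their blue marks and then turned home to the red stops, in crisscross order both times (upper left, lower right, upper right, lower left). The tin and cup stayed in place, and the job was handed in at about 32 s.

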